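# Close the damp cupboard

### The job

Put the clay figures away to dry slowly: with the fingertips, push the pulled-out tray of the little plywood cupboard gently all the way home, so that the figures on it stay standing, and then push the door fully shut. Push only on the outer faces of the tray and the door, grasp nothing, do not touch the figures, and leave the other things on the bench where they are.

Things in the scene. Friction and masses are not known exactly. Their poses are not given: they have to be found in the camera images.
- cupboard: Small plywood cupboard fixed to the bench, 180 deep (x) x 200 wide (y) x 125 high, with a clear top panel and an open front. Origin: centre of its underside; x points into the cupboard from its open front, y to its left side as seen from the front, z up. The front edges lie at x = -90; walls 8 thick; the clear top starts 12 mm behind the front edges.
- tray (a joint): Sliding tray in the cupboard: metres it is pulled out along the cupboard's -x (0 = fully home against a stop, its front panel flush with the cupboard's front edges; limit 0.14). Behind the front panel is a low tray (floor top at 17 mm, rims up to 39 mm above the bench). It slides with about 1 N of friction and stays where it is left.
- tray_face (a point): Middle of the width of the outer (front) face of the tray's front panel, 85 mm above the bench; moves with the tray. Axes as the cupboard's. The panel is 178 wide, 10 thick, from 13 to 105 mm above the bench, flat and without a knob; its inner side carries a cork sheet 3 thick (not to be touched).
- door (a joint): Angle (rad) of the plywood door on its vertical hinge at the cupboard's left front edge: 0 = shut over the whole front, 1.57 = standing straight out along the cupboard's -x, larger = swung farther outwards to the left (limit 2.3). It moves with about 0.5 N at 120 mm from the hinge and stays where it is left. It clears the tray when the tray is home.
- door_hinge (a point): On the hinge axis, 85 mm above the bench, in the plane of the door's inner face; at x = -95, y = +100 mm in the cupboard's frame. Axes turn with the door: -y runs from hinge to free edge, -x is the outward normal of the outer face. Shut, they equal the cupboard's axes; opening by an angle turns them by that angle clockwise seen from above.
- door_face (a point): On the door's outer face, 120 mm from the hinge, 85 mm above the bench; moves with the door. Axes as door_hinge. The panel is 12 thick, from 6 to 121 mm above the bench, and reaches 198 mm from the hinge. The outer face is flat, with no knob; its inner face carries a cork sheet 3 thick (not to be touched).
- tall_figure: Loose bell-shaped terracotta figure standing on the tray, 80 high, foot 46 across. Origin: centre of its foot; z up along it.
- short_figure: Loose bell-shaped terracotta figure standing on the tray, 58 high, foot 46 across. Origin: centre of its foot; z up along it.
- banding_wheel: Bystander: banding wheel (sculptor's turntable) on the right, disc 170 across, 92 high. Origin: centre of its underside.
- brush_pot: Bystander: white pot of brushes on the right, 90 across, brushes up to 185 high. Origin: centre of its underside.
- plaster_mould: Bystander: two-part plaster mould block on the left, 110 x 80 x 55 high. Origin: centre of its underside.
Mind the look-alikes: they are no part of the job. What is shaped like the tall_figure but blue, green or yellow is not meant.

How it is judged:
By the outcome, as a careful person would: the job done as asked, in the order asked, and still so for the second after the job is handed in, with the robot touching nothing.
It also fails if it takes over 56 s, if anything falls off the work surface, if the arm or the gripper's body presses on something with over 40 N, if the wrist force passes 120 N, or if a joint passes its speed limit or range.

### The arm

A 6-joint arm with a two-finger parallel gripper is mounted at the origin on the work surface. World frame = base frame: x ahead of the robot, y to its left, z up, the work surface at z = 0. Lengths are in m, angles in rad, forces in N, time in s.
With the tool pointing down it reaches from about 0.225 to 0.725 m from the base axis. Payload 3.1 kg.
Tool frame: the origin (TCP) lies at the centre of the arm's flange, where the gripper is bolted on; the fingertips stand 173 mm ahead of it and the grasp point (between the pads) lies 155 mm ahead of it; z points along the fingers, y is the line along which they close (so a half turn about z gives the same grasp; the last joint's range is limited). The gripper opens to 85 mm and grips with 20 to 120 N. Pads are 22 mm wide; open, the fingers measure 114 mm over their backs; the gripper's body (76 mm by 85 mm) begins 54 mm behind the grasp point. The pads swing forward as they close: fully open they stand 13 mm farther back than shut.
Start: joints at [-1.275, 0.048, 0.099, 1.622, 0, 1.443], TCP at [0.216, -0.479, 0.405] pointing down, gripper open.
Joint ranges: [-2.91, 2.91], [-0.99, 1.94], [-1.21, 1.42], [-2.12, 2.29], [-1.49, 1.47], [-3.14, 3.14]. Speed limits (rad/s): [2.79, 2.79, 3.14, 3.14, 3.14, 3.14].

### API

Orientations are given as [roll, pitch, yaw] about the fixed x, y, z axes, in that order (R = Rz(yaw) Ry(pitch) Rx(roll)).
In Python, from rig import robot gives the robot as it stands.
- The arm moves only by the shell command python3 -m creep 'ROWS' [FORCE]. ROWS is a JSON object of lists of equal length, an entry for each row: "delta_pos": the shift along the tool's x, y, z in m, a list of three; "twist": the turn, a rotation vector about the tool's x, y, z in rad, a list of three; "fingers": the gripper's target within -1 to 1 (shut at 1, half-way at 0, fully open at -1). A call has 1 to 20 rows; each row is the pose to reach, as a shift and turn from the pose commanded when the call began, along the tool's axes at that moment; what a row does not reach only later rows make up. A row lasts 1/12 s, in which the tool goes at most 41.7 mm and 7.16 degrees, less where a joint would pass 70% of its speed; a pose out of reach is approached as far as the arm can. A call with a gripper value outside its range is refused whole. The fingers move at their own pace and stop on an object; FORCE is the grip in N (left out, the last holds). Time passes only in rows, so rows that repeat a pose let the fingers close. It gives the time, the measured TCP pose, the force, the opening and the grip force at its end, in the units of the state.
- robot.sense(): the state, without advancing time (a new reading comes with each control period).
- robot.snapshot(name): name is "scene" or "top" or "wrist"; returns the picture (480x640x3 uint8, blue, green, red); there is no depth.
- robot.camera_model(name): a dict with "fx", "fy", "cx", "cy" (pixels), "R" (3x3) and "t" (3): a world point X has camera coordinates R X + t. Camera axes: x right, y down, z forward; pixel columns grow to the right and rows downward; lengths in m; the calibration is good to about 2 mm. A picture is of the moment at which its call begins: read the wrist's pose just before it. camera_model takes no time and is no camera call; for the wrist camera it gives the pose at the moment of the call.
- robot.sign_off(): hands the job in; it is judged then, once.
Trained networks look in the newest picture that a camera, given by its name, has taken for a name from the list of things; names that differ only in an ending like _2 or _b are one class to them, and where a whole thing is asked for, a point or a joint stands for the part that bears it (a point fixed in the world has none). Each returns a list of dicts, best first, with "conf" (0 to 1); they miss things now and then, are a little off and sometimes report something else, mostly with a low value. They report only what shows in the picture. A call takes as long as a camera call. They do not tell look-alikes from the thing itself.
- robot.search_frame(camera, label): "extent" ([centre column, centre row, width, height] in pixels, round what is visible of it).
- robot.pinpoint(camera, label): "point" ([column, row] in pixels: a listed point, or the origin of a listed thing).
The state is a dict: "t": time; "qpos": joint angles; "qd": joint speeds; "joint_efforts": joint torques, N m; "ee_pos": TCP position; "tool_rot": TCP orientation; "ft_force": force on the tool from outside, world axes, zero at the start; "moment": the same for the moment, N m; "grip_width": finger opening in m; "grasp_force": force on a finger pad.
Only numpy, scipy, OpenCV 4.12 (cv2) and the standard library are available. Lean on these libraries where they do the work, as an engineer would, in place of code of your own. Each camera call takes 0.05 s, during which the arm holds its last target. There are 200 camera calls.

## Working session

There is one attempt and no reset: what is moved stays moved. The work goes in short steps, Python scripts to look and compute and a shell command to move; the robot and the scene stay as the last step left them, time stands still between calls to the robot, and variables do not carry over. Pictures are saved under pics/ and viewed, at most 10 in all, crops included, and the job is handed in when it is done.

```bash
mkdir -p pics; ls; python3 - <<'E'
from rig import robot
import cv2,numpy as np
for c in("scene","top"):
    cv2.imwrite(f"pics/{c}0.png",robot.snapshot(c))
    m=robot.camera_model(c);print(c,{k:np.round(v,3).tolist() for k,v in m.items()})
    for l in("cupboard","tray_face","door_hinge","door_face","tall_figure","short_figure"):
        print(l,[(np.round(d["point"]).tolist(),round(d["conf"],2)) for d in robot.pinpoint(c,l)][:4])
print(robot.sense())
E
```

```text
pics
scene {'fx': 481.026, 'fy': 481.026, 'cx': 317.021, 'cy': 237.163, 'R': [[-0.672, 0.741, -0.008], [0.589, 0.527, -0.613], [-0.45, -0.417, -0.79]], 't': [0.369, -0.255, 1.299]}
cupboard [([233.0, 288.0], 0.92)]
tray_face [([291.0, 221.0], 0.74)]
door_hinge [([300.0, 268.0], 0.56)]
door_face [([352.0, 247.0], 0.74), ([298.0, 268.0], 0.66)]
tall_figure [([348.0, 331.0], 0.64), ([296.0, 336.0], 0.62), ([220.0, 233.0], 0.51)]
short_figure [([300.0, 269.0], 0.55)]
top {'fx': 547.375, 'fy': 547.375, 'cx': 316.792, 'cy': 239.078, 'R': [[-0.004, -1.0, 0.016], [-0.981, 0.001, -0.194], [0.194, -0.016, -0.981]], 't': [-0.026, 0.524, 1.156]}
cupboard [([344.0, 168.0], 0.58)]
tray_face [([346.0, 230.0], 0.75)]
door_hinge [([299.0, 194.0], 0.82)]
door_face [([279.0, 242.0], 0.79)]
tall_figure [([411.0, 197.0], 0.82), ([319.0, 210.0], 0.75), ([270.0, 170.0], 0.54)]
short_figure [([322.0, 206.0], 0.67), ([358.0, 200.0], 0.64)]
{'t': 0.7, 'qpos': array([-1.27479750e+00,  4.79351314e-02,  9.92330893e-02,  1.62201175e+00,
        1.31826427e-05,  1.44303047e+00]), 'qd': array([-0.000424  , -0.00106153,  0.00029728, -0.00172568, -0.00088125,
        0.00043223]), 'joint_efforts': array([-5.65663377e-04, -3.38496459e+01,  3.20056522e+01,  5.66480066e-04,
       -1.02835236e-04,  2.73621126e-06]), 'ee_pos': array([ 0.2158798 , -0.47854576,  0.40476195]), 'tool_rot': array([ 3.14150911e+00, -2.55884547e-06,  4.23764684e-01]), 'ft_force': array([ 0.07635052,  0.6846044 , -0.64463165]), 'moment': array([-0.02252244, -0.00445949, -0.03987232]), 'grasp_force': 0.0, 'grip_width': 0.08558018397990354}
```

View pics/scene0.png

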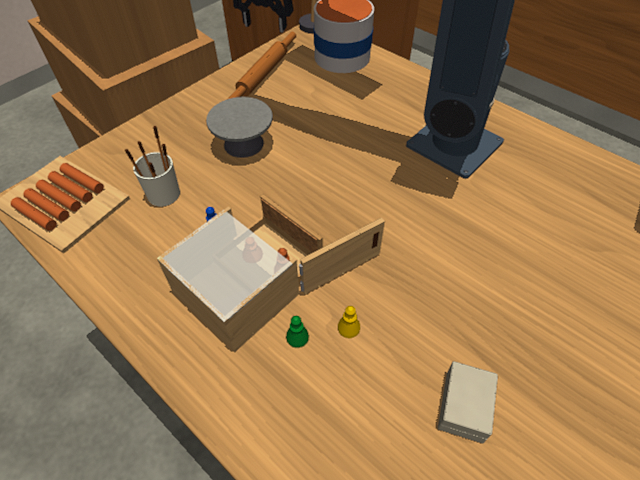

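View pics/top0.png

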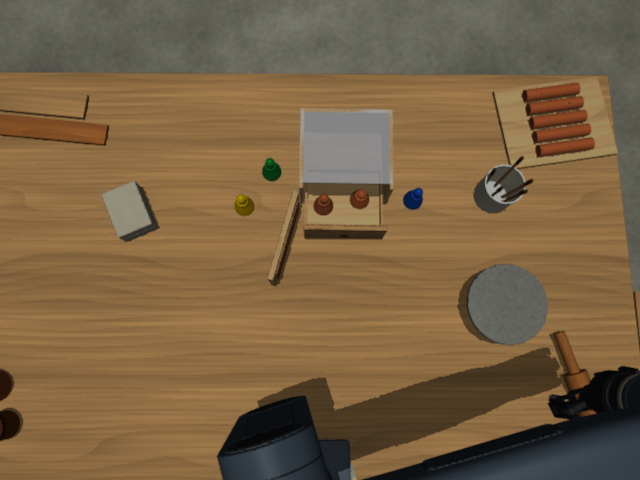

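```bash
cat > h.py <<'E'
import numpy as np
from rig import robot
def proj(c,P):
    m=robot.camera_model(c);p=(np.array(m["R"])@np.atleast_2d(P).T).T+np.array(m["t"])
    return np.c_[m["fx"]*p[:,0]/p[:,2]+m["cx"],m["fy"]*p[:,1]/p[:,2]+m["cy"]]
def onz(c,px,z):
    m=robot.camera_model(c);R=np.array(m["R"]);o=-R.T@np.array(m["t"])
    d=R.T@np.array([(px[0]-m["cx"])/m["fx"],(px[1]-m["cy"])/m["fy"],1]);return (o+d*(z-o[2])/d[2]).round(4)
E
python3 - <<'E'
from h import *
for c,l,px,z in [("top","tray",(346,230),.085),("scene","tray",(291,221),.085),("top","hinge",(299,194),.085),("scene","hinge",(300,268),.085),("top","door",(279,242),.085),("scene","door",(352,247),.085),("top","cup",(344,168),0),("scene","cup",(233,288),0)]:print(c,l,onz(c,px,z))
E
```

```text
top tray [ 0.5374 -0.09    0.085 ]
scene tray [ 0.5382 -0.0841  0.085 ]
top hinge [0.6177 0.0113 0.085 ]
scene hinge [0.6131 0.0132 0.085 ]
top door [0.5113 0.0538 0.085 ]
scene door [0.5048 0.0567 0.085 ]
top cup [ 0.7057 -0.0936  0.    ]
scene cup [ 0.7057 -0.0997  0.    ]
```

The top view shows the cupboard at about (346,165), its tray pulled out to about (346,232) and the door open at (285,238).

For the tall figure there are four candidates in the top picture: terracotta (323,204), blue (414,198), green (271,168) and yellow (244,204). The one meant is the terracotta figure on the tray. It gets pushed along untouched, and the coloured ones stay put. Next I fit the poses and overlay them.

```bash
cat >> h.py <<'E'
def Rz(a): c,s=np.cos(a),np.sin(a); return np.array([[c,-s,0],[s,c,0],[0,0,1]])
def cup(p,v): return Rz(p[2])@np.asarray(v,float)+[p[0],p[1],0]
def door(p,v): return cup(p,Rz(-p[4])@np.asarray(v,float)+[-.095,.1,0])   # v in door axes, z above bench
def tray(p,v): return cup(p,np.asarray(v,float)-[.09+p[3],0,0])
E
python3 - <<'E'
from h import *
import cv2
from scipy.optimize import least_squares as ls
F=[("top",tray,(0,0,.085),"tray_face"),("scene",tray,(0,0,.085),"tray_face"),("top",door,(0,0,.085),"door_hinge"),("scene",door,(0,0,.085),"door_hinge"),("top",door,(-.012,-.12,.085),"door_face"),("scene",door,(-.012,-.12,.085),"door_face"),("top",cup,(0,0,0),"cupboard"),("scene",cup,(0,0,0),"cupboard")]
O=[np.array(max(robot.pinpoint(c,l),key=lambda d:d["conf"])["point"]) for c,f,v,l in F]
F+=[("top",cup,(.09,.1,.125),0),("top",cup,(.09,-.1,.125),0),("top",tray,(0,.089,.105),0),("top",tray,(0,-.089,.105),0),("top",door,(-.012,-.198,.121),0)]
O+=[(301,109),(392,110),(304,236),(385,236),(269,281)]
r=lambda p:np.concatenate([proj(c,f(p,v))[0]-o for (c,f,v,l),o in zip(F,O)])
s=ls(r,[.7,-.09,0,.08,1.85],loss="soft_l1");p=s.x;print(p.round(4));print(r(p).reshape(-1,2).round(1).tolist());np.save("p.npy",p)
out=[]
for c in("top","scene"):
    im=cv2.imread(f"pics/{c}0.png")
    def line(*P): cv2.polylines(im,[np.round(proj(c,np.array(P))).astype(np.int32)],False,(0,0,255),1)
    line(*[cup(p,(a,b,.125)) for a,b in((-.09,.1),(.09,.1),(.09,-.1),(-.09,-.1),(-.09,.1))])
    line(*[tray(p,(0,b,z)) for b,z in((.089,.105),(-.089,.105),(-.089,.013),(.089,.013),(.089,.105))])
    line(*[door(p,(-.012,b,z)) for b,z in((0,.121),(-.198,.121),(-.198,.006),(0,.006),(0,.121))])
    out.append(cv2.resize(im[90:300,150:450] if c=="top" else im[170:380,130:430],None,fx=1.33*1,fy=1.33*1) if 0 else (im[90:300,200:450] if c=="top" else im[170:380,140:390]))
cv2.imwrite("pics/ov.png",cv2.resize(np.hstack(out),None,fx=1.6,fy=1.6))
for n,px in(("yel",(244,210)),("green",(271,175)),("blue",(414,203)),("tall",(323,207)),("short",(360,201))):print(n,onz("top",px,0))
E
```

```text
[ 0.707  -0.0914 -0.0211  0.0855  1.809 ]
[[-0.8, 2.5], [1.0, -2.5], [0.2, 1.3], [-1.1, 0.1], [0.3, 4.4], [-0.2, -1.7], [-0.4, -0.9], [1.8, 2.5], [-0.0, -0.7], [0.9, 0.4], [-0.5, -6.1], [2.6, -4.5], [-0.7, -1.3]]
yel [0.6035 0.1403 0.    ]
green [0.6883 0.0787 0.    ]
blue [ 0.6202 -0.2563  0.    ]
tall [ 0.6106 -0.0433  0.    ]
short [ 0.625  -0.1299  0.    ]
```

View pics/ov.png

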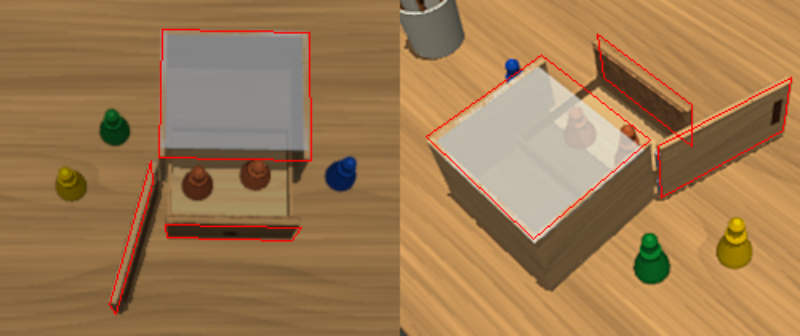

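The overlay fits the roof (crop 160–310, 30–160) and the door. The tray line sits about 6 px too low, so the tray face is really at x≈0.54 and pulled out about 75 mm. I'll move above the space in front of the tray with the fingers shut.

```bash
python3 -m creep '{"delta_pos":[[0.012,-0.007,0],[0.037,-0.022,0],[0.07,-0.041,0],[0.103,-0.061,0],[0.136,-0.081,0],[0.169,-0.1,0],[0.201,-0.12,0],[0.234,-0.139,0],[0.267,-0.159,0],[0.3,-0.178,0],[0.333,-0.198,0],[0.362,-0.215,0],[0.386,-0.229,0],[0.411,-0.244,0],[0.411,-0.244,0],[0.411,-0.244,0],[0.411,-0.244,0]],"twist":[[0,0,0.013],[0,0,0.04],[0,0,0.076],[0,0,0.11],[0,0,0.147],[0,0,0.182],[0,0,0.218],[0,0,0.254],[0,0,0.289],[0,0,0.325],[0,0,0.36],[0,0,0.39],[0,0,0.42],[0,0,0.445],[0,0,0.445],[0,0,0.445],[0,0,0.445]],"fingers":[1,1,1,1,1,1,1,1,1,1,1,1,1,1,1,1,1]}'
python3 - <<'E'
from h import *
import cv2
cv2.imwrite("pics/w1.png",robot.snapshot("wrist"))
for l in("tray_face","door_hinge","door_face"):
    for d in robot.pinpoint("wrist",l)[:2]:print(l,d,onz("wrist",d["point"],.085))
p=np.load("p.npy");p[3]=.075
print(proj("wrist",[tray(p,(0,b,.105)) for b in(.089,-.089)]).round())
E
```

```text
t: 2.52
ee_pos: [0.49, -0.0872, 0.4047]
tool_rot: [3.141, 0.001, -0.021]
ft_force: [-0.8, -0.8, -0.8]
grip_width: 0.0
grasp_force: 0.0
tray_face {'point': [312.8, 161.7], 'conf': 0.67} [ 0.5349 -0.0871  0.085 ]
door_hinge {'point': [152.5, 35.9], 'conf': 0.64} [0.6139 0.01   0.085 ]
door_face {'point': [106.6, 216.1], 'conf': 0.8} [0.5016 0.0556 0.085 ]
[[169. 153.]
 [458. 152.]]
```

View pics/w1.png

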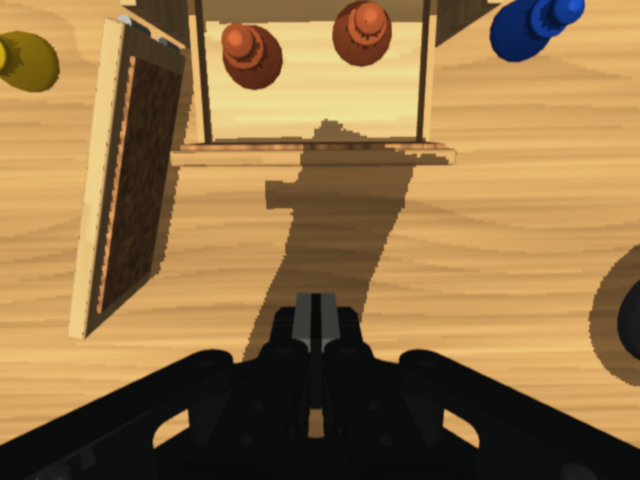

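The wrist view shows the panel's front edge at row ~164, which puts the face at x≈0.535. The fingers are 34 mm short of it and centred, and both figures are standing. I descend, then approach gently.

```bash
python3 -m creep '{"delta_pos":[[0,0,0.01],[0,0,0.03],[0,0,0.06],[0,0,0.09],[0,0,0.12],[0,0,0.145],[0,0,0.157],[0,0,0.162],[0,0,0.162],[0.004,0,0.162],[0.01,0,0.162],[0.016,0,0.162],[0.02,0,0.162],[0.024,0,0.162],[0.027,0,0.162],[0.03,0,0.162],[0.032,0,0.162],[0.034,0,0.162],[0.036,0,0.162],[0.038,0,0.162]],"twist":[[0,0,0],[0,0,0],[0,0,0],[0,0,0],[0,0,0],[0,0,0],[0,0,0],[0,0,0],[0,0,0],[0,0,0],[0,0,0],[0,0,0],[0,0,0],[0,0,0],[0,0,0],[0,0,0],[0,0,0],[0,0,0],[0,0,0],[0,0,0]],"fingers":[1,1,1,1,1,1,1,1,1,1,1,1,1,1,1,1,1,1,1,1]}'
```

```text
t: 4.38
ee_pos: [0.528, -0.0879, 0.2426]
tool_rot: [-3.141, 0.001, -0.021]
ft_force: [-0.5, 0.6, 0.7]
grip_width: -0.0001
grasp_force: 0.7
```

```bash
python3 -m creep '{"delta_pos":[[0.002,0,0],[0.004,0,0],[0.0065,0,0],[0.009,0,0],[0.012,0,0],[0.015,0,0],[0.018,0,0],[0.021,0,0],[0.024,0,0],[0.027,0,0],[0.03,0,0],[0.033,0,0],[0.036,0,0],[0.039,0,0],[0.042,0,0],[0.045,0,0],[0.048,0,0],[0.0505,0,0],[0.0525,0,0],[0.054,0,0]],"twist":[[0,0,0],[0,0,0],[0,0,0],[0,0,0],[0,0,0],[0,0,0],[0,0,0],[0,0,0],[0,0,0],[0,0,0],[0,0,0],[0,0,0],[0,0,0],[0,0,0],[0,0,0],[0,0,0],[0,0,0],[0,0,0],[0,0,0],[0,0,0]],"fingers":[1,1,1,1,1,1,1,1,1,1,1,1,1,1,1,1,1,1,1,1]}'
python3 - <<'E'
from h import *
import cv2
im=robot.snapshot("top")
cv2.imwrite("pics/t2.png",np.hstack([cv2.resize(im[90:290,240:440],None,fx=2,fy=2),cv2.resize(robot.snapshot("wrist"),(400,400))]))
E
```

```text
t: 6.05
ee_pos: [0.5824, -0.0891, 0.2427]
tool_rot: [3.141, -0.0, -0.021]
ft_force: [-1.0, 1.0, -0.2]
grip_width: -0.0004
grasp_force: 0.7
```

View pics/t2.png

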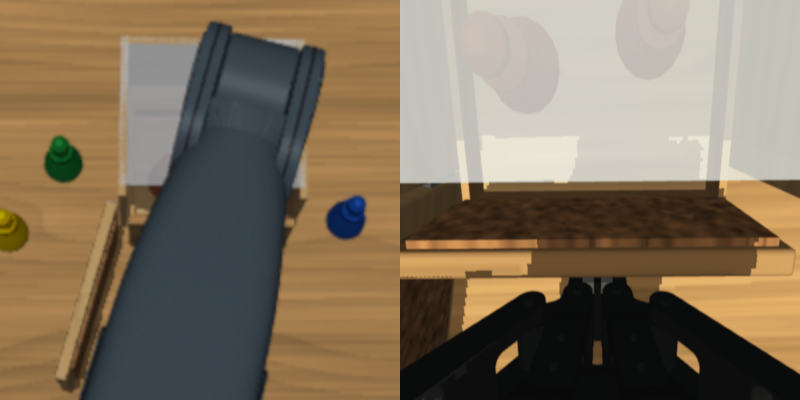

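The tray is moving in. Both figures stand under the clear top (right crop, 520,60 and 650,35). I carry on more slowly.

```bash
python3 -m creep '{"delta_pos":[[0.001,0,0],[0.002,0,0],[0.0035,0,0],[0.005,0,0],[0.0065,0,0],[0.008,0,0],[0.0095,0,0],[0.011,0,0],[0.0125,0,0],[0.014,0,0],[0.015,0,0],[0.016,0,0],[0.017,0,0],[0.018,0,0],[0.019,0,0],[0.02,0,0],[0.0208,0,0],[0.0216,0,0],[0.0224,0,0],[0.023,0,0]],"twist":[[0,0,0],[0,0,0],[0,0,0],[0,0,0],[0,0,0],[0,0,0],[0,0,0],[0,0,0],[0,0,0],[0,0,0],[0,0,0],[0,0,0],[0,0,0],[0,0,0],[0,0,0],[0,0,0],[0,0,0],[0,0,0],[0,0,0],[0,0,0]],"fingers":[1,1,1,1,1,1,1,1,1,1,1,1,1,1,1,1,1,1,1,1]}'
python3 -m creep '{"delta_pos":[[0.0007,0,0],[0.0014,0,0],[0.0021,0,0],[0.0028,0,0]],"twist":[[0,0,0],[0,0,0],[0,0,0],[0,0,0]],"fingers":[1,1,1,1]}'
```

```text
t: 7.82
ee_pos: [0.6053, -0.0895, 0.2427]
tool_rot: [-3.141, -0.0, -0.021]
ft_force: [-2.2, -0.4, 0.5]
grip_width: 0.0
grasp_force: 0.6
t: 8.15
ee_pos: [0.608, -0.0896, 0.2427]
tool_rot: [-3.141, 0.0, -0.021]
ft_force: [-3.2, 0.1, 1.5]
grip_width: 0.0001
grasp_force: 1.8
```

```bash
python3 -m creep '{"delta_pos":[[0.0007,0,0],[0.0014,0,0],[0.0021,0,0],[0.0028,0,0]],"twist":[[0,0,0],[0,0,0],[0,0,0],[0,0,0]],"fingers":[1,1,1,1]}'
python3 -c "
from h import *
import cv2
im=robot.snapshot('wrist');cv2.imwrite('pics/w3.png',im)"
```

```text
t: 8.48
ee_pos: [0.6089, -0.0895, 0.2427]
tool_rot: [3.142, 0.006, -0.021]
ft_force: [-10.4, 0.5, 7.3]
grip_width: -0.0003
grasp_force: 5.2
```

View pics/w3.png

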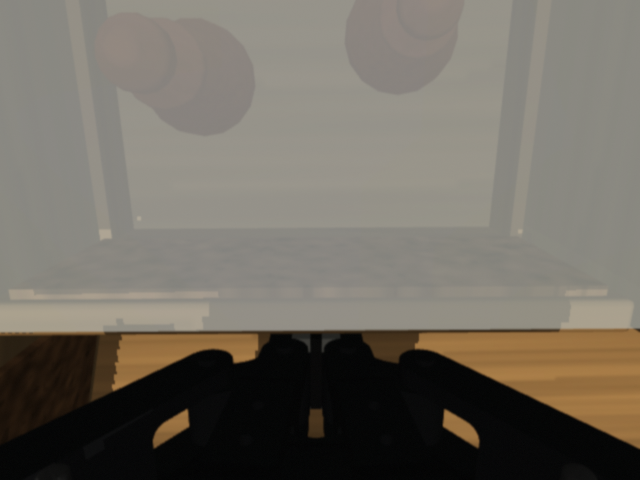

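Contact force rose to 10 N with the tray face at the front edges (row ~330), so the tray is home. Both figures stand at (205,75) and (400,45). I retreat and rise, then plan the door.

```bash
python3 -m creep '{"delta_pos":[[-0.003,0,0],[-0.01,0,0],[-0.025,0,0],[-0.045,0,0],[-0.065,0,0],[-0.085,0,0],[-0.1,0,0],[-0.105,0,-0.01],[-0.11,0,-0.03],[-0.11,0,-0.06],[-0.11,0,-0.09],[-0.11,0,-0.115],[-0.11,0,-0.125],[-0.11,0,-0.125]],"twist":[[0,0,0],[0,0,0],[0,0,0],[0,0,0],[0,0,0],[0,0,0],[0,0,0],[0,0,0],[0,0,0],[0,0,0],[0,0,0],[0,0,0],[0,0,0],[0,0,0]],"fingers":[1,1,1,1,1,1,1,1,1,1,1,1,1,1]}'
python3 - <<'E'
from h import *
robot.snapshot("wrist");robot.snapshot("top")
for c in("wrist","top"):
  for l in("tray_face","door_hinge","door_face"):
    for d in robot.pinpoint(c,l)[:1]:print(c,l,d["conf"],onz(c,d["point"],.085))
s=robot.sense();print(s["qpos"].round(3),s["ee_pos"])
m=robot.camera_model("wrist");print("cam",-np.array(m["R"]).T@np.array(m["t"]))
p=np.load("p.npy");p[4]=1.82
C=door(p,(-.038,-.14,0));d=C-s["ee_pos"];yaw=s["tool_rot"][2]
print("start",C,"delta tool",(np.array([[np.cos(yaw),np.sin(yaw)],[np.sin(yaw),-np.cos(yaw)]])@d[:2]).round(4),"twist",-(p[2]-p[4]+np.pi-yaw))
E
```

```text
t: 9.7
ee_pos: [0.5021, -0.0876, 0.372]
tool_rot: [3.139, -0.009, -0.021]
ft_force: [0.2, 0.4, -0.3]
grip_width: -0.0001
grasp_force: 0.0
wrist door_hinge 0.57 [0.609  0.0112 0.085 ]
wrist door_face 0.96 [0.4993 0.0543 0.085 ]
top door_hinge 0.84 [0.6108 0.0119 0.085 ]
top door_face 0.57 [0.5024 0.0593 0.085 ]
[-0.305  0.    -0.026  1.547  0.     2.858] [ 0.50047225 -0.08725056  0.36599105]
cam [ 0.56648011 -0.08891759  0.33453055]
start [0.48938667 0.08460926 0.        ] delta tool [-0.0147 -0.1716] twist -1.3217223421270594
```

```bash
python3 -m creep '{"delta_pos":[[-0.001,-0.005,0],[-0.002,-0.015,0],[-0.004,-0.03,0],[-0.006,-0.045,0],[-0.008,-0.06,0],[-0.009,-0.075,0],[-0.01,-0.09,0],[-0.011,-0.105,0],[-0.012,-0.12,0],[-0.013,-0.135,0],[-0.014,-0.15,0],[-0.015,-0.165,0],[-0.016,-0.174,0],[-0.016,-0.18,0],[-0.016,-0.18,0],[-0.016,-0.18,0]],"twist":[[0,0,-0.05],[0,0,-0.15],[0,0,-0.25],[0,0,-0.35],[0,0,-0.45],[0,0,-0.55],[0,0,-0.65],[0,0,-0.75],[0,0,-0.85],[0,0,-0.95],[0,0,-1.05],[0,0,-1.15],[0,0,-1.25],[0,0,-1.32],[0,0,-1.32],[0,0,-1.32]],"fingers":[1,1,1,1,1,1,1,1,1,1,1,1,1,1,1,1]}'
python3 - <<'E'
from h import *
import cv2
cv2.imwrite("pics/w4.png",robot.snapshot("wrist"))
p=np.load("p.npy");s=robot.sense()
tip=s["ee_pos"]*[1,1,0]
for t in(1.80,1.84):
    p[4]=t;q=Rz(t-p[2])@(tip-door(p,(0,0,0)));print(t,"finger in door axes",q.round(4),"yaw want",p[2]-t+np.pi,s["tool_rot"])
print(proj("wrist",[door(p,(-.012,b,.121)) for b in(0,-.198)]).round())
b=.023;L=.14
for f in np.arange(.04,.81,.04).round(3):print(f"[{-(-b*np.cos(f)+L*np.sin(f)+b):.4f},{-b*np.sin(f)-L*np.cos(f)+L:.4f}]",f,end=" ")
E
```

```text
t: 11.43
ee_pos: [0.4884, 0.0931, 0.3671]
tool_rot: [-3.141, 0.001, 1.298]
ft_force: [-0.3, 0.7, 0.4]
grip_width: 0.0003
grasp_force: 0.0
1.8 finger in door axes [-0.0485 -0.1421  0.    ] yaw want 1.3204815905973666 [-3.14086377e+00  5.83609910e-04  1.29717740e+00]
1.84 finger in door axes [-0.0428 -0.1439  0.    ] yaw want 1.2804815905973665 [-3.14086377e+00  5.83609910e-04  1.29717740e+00]
[[578. 316.]
 [215. 311.]]
[-0.0056,-0.0008] 0.04 [-0.0113,-0.0014] 0.08 [-0.0169,-0.0017] 0.12 [-0.0226,-0.0019] 0.16 [-0.0283,-0.0018] 0.2 [-0.0339,-0.0015] 0.24 [-0.0396,-0.0009] 0.28 [-0.0452,-0.0001] 0.32 [-0.0508,0.0009] 0.36 [-0.0563,0.0021] 0.4 [-0.0618,0.0035] 0.44 [-0.0672,0.0052] 0.48 [-0.0726,0.0071] 0.52 [-0.0779,0.0092] 0.56 [-0.0831,0.0115] 0.6 [-0.0882,0.0140] 0.64 [-0.0931,0.0167] 0.68 [-0.0980,0.0196] 0.72 [-0.1028,0.0227] 0.76 [-0.1074,0.0260] 0.8
```

View pics/w4.png

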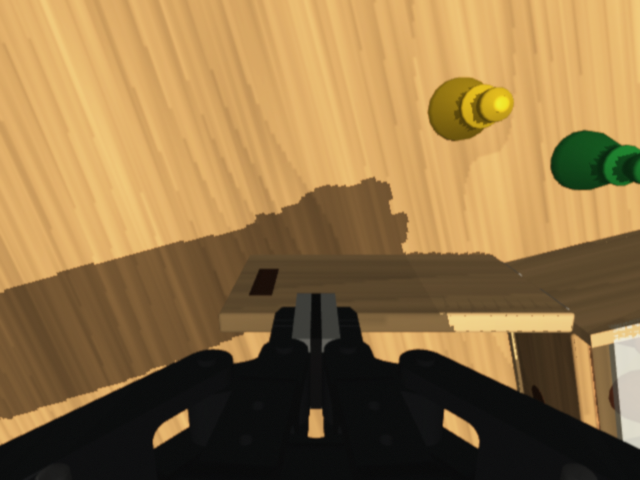

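The door's outer face edge runs along row ~312, as predicted, with about 22 mm of gap. The yellow (470,105) and green (600,160) figures are clear. I descend and close the gap.

```bash
python3 -m creep '{"delta_pos":[[0,0,0.01],[0,0,0.03],[0,0,0.06],[0,0,0.09],[0,0,0.11],[0,0,0.12],[0,0,0.124],[0,0,0.124],[-0.003,0,0.124],[-0.007,0,0.124],[-0.011,0,0.124],[-0.014,0,0.124],[-0.017,0,0.124],[-0.02,0,0.124]],"twist":[[0,0,0],[0,0,0],[0,0,0],[0,0,0],[0,0,0],[0,0,0],[0,0,0],[0,0,0],[0,0,0],[0,0,0],[0,0,0],[0,0,0],[0,0,0],[0,0,0]],"fingers":[1,1,1,1,1,1,1,1,1,1,1,1,1,1]}'
python3 -m creep '{"delta_pos":[[-0.0028,-0.0004,0],[-0.0056,-0.0008,0],[-0.0113,-0.0014,0],[-0.0169,-0.0017,0],[-0.0226,-0.0019,0],[-0.0283,-0.0018,0],[-0.0339,-0.0015,0],[-0.0396,-0.0009,0],[-0.0452,-0.0001,0],[-0.0508,0.0009,0],[-0.0563,0.0021,0],[-0.0618,0.0035,0],[-0.0672,0.0052,0],[-0.0726,0.0071,0],[-0.0779,0.0092,0],[-0.0831,0.0115,0],[-0.0882,0.014,0],[-0.0931,0.0167,0],[-0.098,0.0196,0],[-0.098,0.0196,0]],"twist":[[0,0,-0.02],[0,0,-0.04],[0,0,-0.08],[0,0,-0.12],[0,0,-0.16],[0,0,-0.2],[0,0,-0.24],[0,0,-0.28],[0,0,-0.32],[0,0,-0.36],[0,0,-0.4],[0,0,-0.44],[0,0,-0.48],[0,0,-0.52],[0,0,-0.56],[0,0,-0.6],[0,0,-0.64],[0,0,-0.68],[0,0,-0.72],[0,0,-0.72]],"fingers":[1,1,1,1,1,1,1,1,1,1,1,1,1,1,1,1,1,1,1,1]}'
python3 - <<'E'
from h import *
import cv2
im=robot.snapshot("top");cv2.imwrite("pics/t5.png",np.hstack([cv2.resize(im[90:310,220:440],None,fx=1.8,fy=1.8),cv2.resize(robot.snapshot("wrist"),(396,396))]))
p=np.load("p.npy");s=robot.sense();t=p[2]+np.pi-s["tool_rot"][2];p[4]=t
print(t,(Rz(t-p[2])@(s["ee_pos"]*[1,1,0]-door(p,(0,0,0)))).round(4),s["qpos"].round(2))
E
```

```text
t: 12.65
ee_pos: [0.4834, 0.0734, 0.2443]
tool_rot: [3.14, -0.001, 1.299]
ft_force: [0.2, 0.4, 0.3]
grip_width: 0.0002
grasp_force: 0.0
t: 14.32
ee_pos: [0.4759, -0.0268, 0.2438]
tool_rot: [3.141, 0.001, 2.018]
ft_force: [0.4, 0.1, 0.1]
grip_width: -0.0001
grasp_force: 0.0
1.1032424992774779 [-0.0266 -0.1407  0.    ] [-0.2  -0.05 -0.32  1.3   0.    0.93]
```

View pics/t5.png

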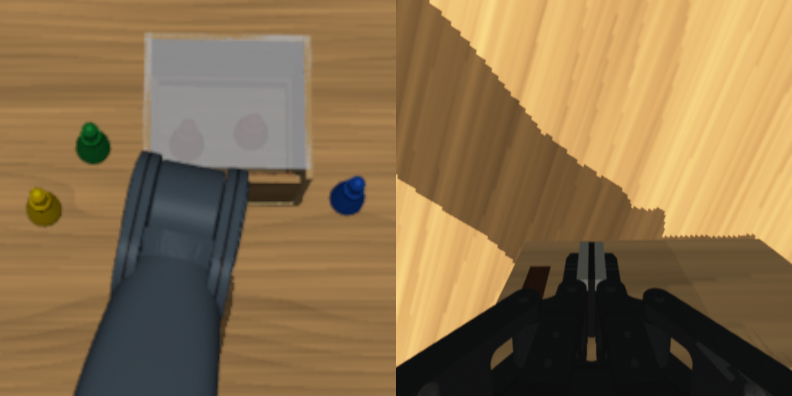

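The door follows and both figures are still standing under the top (left crop 185,140 and 250,130). I continue the arc.

```bash
python3 -m creep '{"delta_pos":[[-0.0028,-0.0004,0],[-0.0056,-0.0008,0],[-0.0113,-0.0014,0],[-0.0169,-0.0017,0],[-0.0226,-0.0019,0],[-0.0283,-0.0018,0],[-0.0339,-0.0015,0],[-0.0396,-0.0009,0],[-0.0452,-0.0001,0],[-0.0508,0.0009,0],[-0.0563,0.0021,0],[-0.0618,0.0035,0],[-0.0672,0.0052,0],[-0.0726,0.0071,0],[-0.0779,0.0092,0],[-0.0831,0.0115,0],[-0.0882,0.014,0],[-0.0931,0.0167,0],[-0.098,0.0196,0],[-0.098,0.0196,0]],"twist":[[0,0,-0.02],[0,0,-0.04],[0,0,-0.08],[0,0,-0.12],[0,0,-0.16],[0,0,-0.2],[0,0,-0.24],[0,0,-0.28],[0,0,-0.32],[0,0,-0.36],[0,0,-0.4],[0,0,-0.44],[0,0,-0.48],[0,0,-0.52],[0,0,-0.56],[0,0,-0.6],[0,0,-0.64],[0,0,-0.68],[0,0,-0.72],[0,0,-0.72]],"fingers":[1,1,1,1,1,1,1,1,1,1,1,1,1,1,1,1,1,1,1,1]}'
python3 -m creep '{"delta_pos":[[-0.0028,-0.0004,0],[-0.0056,-0.0008,0],[-0.0085,-0.0011,0],[-0.0113,-0.0014,0],[-0.0141,-0.0016,0],[-0.0169,-0.0017,0],[-0.0198,-0.0018,0],[-0.0226,-0.0019,0],[-0.0255,-0.0019,0],[-0.0283,-0.0018,0],[-0.0311,-0.0017,0],[-0.0339,-0.0015,0],[-0.0368,-0.0012,0],[-0.0396,-0.0009,0],[-0.0424,-0.0005,0],[-0.0445,0,0],[-0.0445,0,0]],"twist":[[0,0,-0.02],[0,0,-0.04],[0,0,-0.06],[0,0,-0.08],[0,0,-0.1],[0,0,-0.12],[0,0,-0.14],[0,0,-0.16],[0,0,-0.18],[0,0,-0.2],[0,0,-0.22],[0,0,-0.24],[0,0,-0.26],[0,0,-0.28],[0,0,-0.3],[0,0,-0.315],[0,0,-0.315]],"fingers":[1,1,1,1,1,1,1,1,1,1,1,1,1,1,1,1,1]}'
python3 - <<'E'
from h import *
p=np.load("p.npy");s=robot.sense();t=p[2]+np.pi-s["tool_rot"][2];p[4]=t
print(t,(Rz(t-p[2])@(s["ee_pos"]*[1,1,0]-door(p,(0,0,0)))).round(4),cup(p,(-.118,-.04,0)))
E
```

```text
t: 16.08
ee_pos: [0.5364, -0.106, 0.2437]
tool_rot: [-3.142, 0.001, 2.739]
ft_force: [0.3, 0.7, 0.2]
grip_width: 0.0003
grasp_force: 0.0
t: 17.5
ee_pos: [0.5773, -0.1234, 0.2437]
tool_rot: [3.142, 0.001, 3.055]
ft_force: [-0.6, 0.7, 0.7]
grip_width: -0.0003
grasp_force: 0.0
0.06572529726803378 [-0.0251 -0.1366  0.    ] [ 0.58820531 -0.12887899  0.        ]
```

```bash
python3 -m creep '{"delta_pos":[[-0.0015,0,0],[-0.003,0,0],[-0.0045,0,0],[-0.006,0,0],[-0.0075,0,0],[-0.009,0,0],[-0.01,0,0],[-0.011,0,0]],"twist":[[0,0,-0.01],[0,0,-0.02],[0,0,-0.03],[0,0,-0.04],[0,0,-0.05],[0,0,-0.06],[0,0,-0.065],[0,0,-0.065]],"fingers":[1,1,1,1,1,1,1,1]}'
python3 -m creep '{"delta_pos":[[-0.0007,0,0],[-0.0014,0,0],[-0.002,0,0],[-0.002,0,0]],"twist":[[0,0,0],[0,0,0],[0,0,0],[0,0,0]],"fingers":[1,1,1,1]}'
```

```text
t: 18.17
ee_pos: [0.5878, -0.1243, 0.2437]
tool_rot: [-3.142, -0.0, 3.119]
ft_force: [-2.1, -0.0, 0.4]
grip_width: 0.0002
grasp_force: 0.0
t: 18.5
ee_pos: [0.5885, -0.124, 0.2433]
tool_rot: [3.141, -0.005, 3.119]
ft_force: [-4.4, 0.7, 1.8]
grip_width: 0.0
grasp_force: 0.0
```

```bash
python3 -m creep '{"delta_pos":[[-0.0008,0,0],[-0.0015,0,0],[-0.002,0,0],[-0.002,0,0]],"twist":[[0,0,0],[0,0,0],[0,0,0],[0,0,0]],"fingers":[1,1,1,1]}'
python3 -m creep '{"delta_pos":[[0.002,0,0],[0.008,0,0],[0.02,0,0],[0.04,0,0],[0.06,0,0],[0.08,0,0],[0.1,0,0],[0.11,0,-0.01],[0.11,0,-0.03],[0.11,0,-0.06],[0.11,0,-0.09],[0.11,0,-0.115],[0.11,0,-0.125],[0.11,0,-0.125],[0.11,0,-0.125]],"twist":[[0,0,0],[0,0,0],[0,0,0],[0,0,0],[0,0,0],[0,0,0],[0,0,0],[0,0,0],[0,0,0],[0,0,0],[0,0,0],[0,0,0],[0,0,0],[0,0,0],[0,0,0]],"fingers":[1,1,1,1,1,1,1,1,1,1,1,1,1,1,1]}'
python3 - <<'E'
from h import *
import cv2
a,b=robot.snapshot("top"),robot.snapshot("scene")
p=np.load("p.npy");p[4]=0
for c,im in(("top",a),("scene",b)):
    for t in (0,):
        q=proj(c,[door(p,(-.012,y,.121)) for y in(0,-.198)])
        for u in q: cv2.circle(im,tuple(np.round(u).astype(int).tolist()),2,(0,0,255),-1)
cv2.imwrite("pics/f.png",np.hstack([cv2.resize(a[100:260,270:430],None,fx=2.5,fy=2.5),cv2.resize(b[180:360,140:320],(400,400))]))
E
```

```text
t: 18.83
ee_pos: [0.5891, -0.1239, 0.243]
tool_rot: [3.141, -0.009, 3.119]
ft_force: [-11.3, -0.2, 5.6]
grip_width: 0.0002
grasp_force: 0.0
t: 20.08
ee_pos: [0.482, -0.1219, 0.3686]
tool_rot: [-3.141, 0.001, 3.119]
ft_force: [-0.5, 0.3, -1.0]
grip_width: -0.0002
grasp_force: 0.0
```

View pics/f.png

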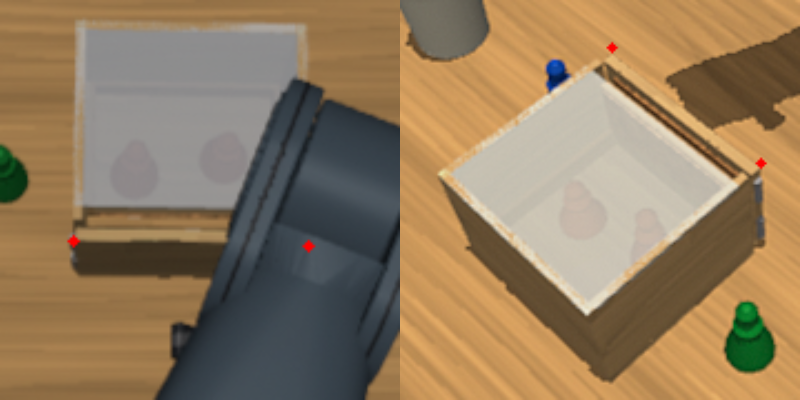

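The door lies shut along the front edge (left crop, row ~235), pushed to its stop at 11 N. Both figures stand inside (left crop 135,170 and 222,158), the green and blue look-alikes in view have not moved, and the robot touches nothing.

```bash
python3 -c "
from rig import robot
print(robot.sign_off())"
```

```text
the job is handed in; nothing more can be done
None
```

The tray is pushed fully home with both clay figures still standing, the door is pushed fully shut, and the job is handed in at about 20 s of the 56 s allowed.

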